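# Pry the cured lids loose and hang them on the drying rack

## Robot

A 6-joint arm with a two-finger parallel gripper is mounted at the origin on the work surface. World frame = base frame: x ahead of the robot, y to its left, z up, the work surface at z = 0. Lengths are in m, angles in rad, forces in N, time in s.
With the tool pointing down it reaches from about 0.325 to 0.925 m from the base axis. Payload 3.1 kg.
Tool frame: the origin (TCP) lies at the very end of the fingers, on their centre line; the grasp point (between the pads) lies behind it (ctrl.hold_point_z is the z of the grasp point in the tool frame, in m); z points along the fingers, y is the line along which they close (so a half turn about z gives the same grasp; the last joint's range is limited). The gripper opens to 85 mm and grips with 20 to 120 N. Pads are 22 mm wide; open, the fingers measure 114 mm over their backs; the gripper's body (76 mm by 85 mm) begins 54 mm behind the grasp point. The pads swing forward as they close: fully open they stand 13 mm farther back than shut.
Start: joints at [-1.276, 0.217, 1.613, -0, 1.311, -0.112], TCP at [0.247, -0.574, 0.231] pointing down, gripper open.
Joint ranges: [-2.75, 2.75], [-0.78, 2.1], [0.31, 2.55], [-1.13, 4.27], [0.13, 2.63], [-2.58, 2.58]. Speed limits (rad/s): [2.79, 2.79, 3.14, 3.14, 3.14, 3.14].

## Interface

Orientations are given as a unit quaternion [w, x, y, z].
In Python, from workcell import ctrl, cams, order gives the robot as it stands.
- The arm moves only by the tool carry_out, never from a script. Its argument "increments" is one flat list of numbers, 7 for each row, row after row: the gripper's target within -1 to 1 (fully open at 1, half-way at 0, shut at -1), then the shift along the tool's x, y, z in m, then the turn, a rotation vector about the tool's x, y, z in rad. A call has exactly 10 rows; each row shifts and turns the commanded pose from where the row before left it, along the tool's axes as they then stand; what a row does not reach is not made up. A row lasts 1/8 s, in which the tool goes at most 62.5 mm and 10.7 degrees, less where a joint would pass 70% of its speed; a pose out of reach is approached as far as the arm can. A call is refused whole if a number of a shift passes 0.0625 or a number of a turn 0.188, either way. A call with a gripper value outside its range is refused whole. The fingers move at their own pace and stop on an object; "force" is the grip in N (left out, the last holds). Time passes only in rows, so rows that do not move let the fingers close, or fill a call up. It gives the time, the measured TCP pose, the force, the opening and the grip force at its end, in the units of the state.
- ctrl.sense(): the state, without advancing time (a new reading comes with each control period).
- cams.camera(name): name is "side" or "top" or "wrist"; returns (picture, depth): 384x512x3 uint8, blue, green, red; 384x512 float32, m along the optical axis (not along the pixel's ray), 0 where there is no reading.
- cams.camera_info(name): a dict with "K" (3x3 intrinsics, pixels), "world_from_camera" (4x4, takes a point from camera to world coordinates). Camera axes: x right, y down, z forward; pixel columns grow to the right and rows downward; lengths in m; the calibration is good to about 2 mm. A picture is of the moment at which its call begins: read the wrist's pose just before it. camera_info takes no time and is no camera call; for the wrist camera it gives the pose at the moment of the call.
- order.close_job(): hands the job in; it is judged then, once.
The state is a dict: "time": time; "qpos": joint angles; "dq": joint speeds; "joint_efforts": joint torques, N m; "tcp_pos": TCP position; "ee_rot": TCP orientation; "force": force on the tool from outside, world axes, zero at the start; "wrist_torque": the same for the moment, N m; "finger_gap": opening from 0.0 (shut) to 1.0 (fully open); "grasp_force": force on a finger pad.
Only numpy, scipy, OpenCV 4.12 (cv2) and the standard library are available. Lean on these libraries where they do the work, as an engineer would, in place of code of your own. Each camera call takes 0.05 s, during which the arm holds its last target. There are 200 camera calls.

## Task

Lacquered box lids (two or three) have cured tight in the jig's nests: lever each one loose with the pry bar, blade under the lid's jutting front edge and bar bearing on the brass rail as fulcrum, and do not touch a lid with the gripper until the bar has popped it up. Hang every lid by its bail handle on the drying rack, each on its own pair of prongs, lay the pry bar back flat on the cork mat, and leave the cup, sanding block, scraper and tiles where they are.

Things in the scene. Friction and masses are not known exactly. Their poses are not given: they have to be found in the camera images.
- lid0: Lid 0, may be absent (all lids alike): dark lacquered rectangular plate 64 (its x) x 80 (its y) x 10 mm with a round brass bail handle, 130 g. Origin: centre of its underside; z up. When present it starts pressed tight in nest 0 of the jig (see nest0).
- lid0_handle (a point): Middle of the top bar of lid 0's bail, 58 mm above the lid's underside: a round bar 8 mm thick along the lid's y, 68 mm long between the centres of its two upright legs (60 mm clear between them, 44 mm clear from bar to plate). Axes as the lid's.
- nest0 (a point): Fixed to the jig: where lid 0's handle point is while lid 0 is fully seated (118 mm above the counter); axes as the jig's, nests 110 mm apart along y. Two sprung cheeks 5 mm high pinch the lid's y sides (about 10 N to draw out). With its front edge levered up 10 to 14 mm they snap under it: the lid then stays up, tilted 0.14 rad, loose.
- hook0 (a point): Hook pair 0 of the drying rack: centre of a lid's top bar when hung there, 142.5 mm above the counter; axes as the rack's. Its two prongs run along x at y = -21 and +21 mm from this point; a finger fits between them. Pairs are 110 mm apart.
- lid1: Lid 1, may be absent (all lids alike): dark lacquered rectangular plate 64 (its x) x 80 (its y) x 10 mm with a round brass bail handle, 130 g. Origin: centre of its underside; z up. When present it starts pressed tight in nest 1 of the jig (see nest1).
- lid1_handle (a point): Middle of the top bar of lid 1's bail, 58 mm above the lid's underside: a round bar 8 mm thick along the lid's y, 68 mm long between the centres of its two upright legs (60 mm clear between them, 44 mm clear from bar to plate). Axes as the lid's.
- nest1 (a point): Fixed to the jig: where lid 1's handle point is while lid 1 is fully seated (118 mm above the counter); axes as the jig's, nests 110 mm apart along y. Two sprung cheeks 5 mm high pinch the lid's y sides (about 10 N to draw out). With its front edge levered up 10 to 14 mm they snap under it: the lid then stays up, tilted 0.14 rad, loose.
- hook1 (a point): Hook pair 1 of the drying rack: centre of a lid's top bar when hung there, 142.5 mm above the counter; axes as the rack's. Its two prongs run along x at y = -21 and +21 mm from this point; a finger fits between them. Pairs are 110 mm apart.
- lid2: Lid 2, may be absent (all lids alike): dark lacquered rectangular plate 64 (its x) x 80 (its y) x 10 mm with a round brass bail handle, 130 g. Origin: centre of its underside; z up. When present it starts pressed tight in nest 2 of the jig (see nest2).
- lid2_handle (a point): Middle of the top bar of lid 2's bail, 58 mm above the lid's underside: a round bar 8 mm thick along the lid's y, 68 mm long between the centres of its two upright legs (60 mm clear between them, 44 mm clear from bar to plate). Axes as the lid's.
- nest2 (a point): Fixed to the jig: where lid 2's handle point is while lid 2 is fully seated (118 mm above the counter); axes as the jig's, nests 110 mm apart along y. Two sprung cheeks 5 mm high pinch the lid's y sides (about 10 N to draw out). With its front edge levered up 10 to 14 mm they snap under it: the lid then stays up, tilted 0.14 rad, loose.
- hook2 (a point): Hook pair 2 of the drying rack: centre of a lid's top bar when hung there, 142.5 mm above the counter; axes as the rack's. Its two prongs run along x at y = -21 and +21 mm from this point; a finger fits between them. Pairs are 110 mm apart.
- jig: Wooden curing jig, fixed. Origin: on the counter below the middle nest; y along the row of 3 nests, front = -x. Seated lids' undersides are 60 mm above the counter; their front edges (x = -32 mm) jut 12 mm out over 25 mm of open height. A lid tips up about its far edge, held by a 5 mm stop behind and 6 mm side guides. Base 35 mm high, x from -65 to +45 mm, 350 mm long.
- rail: Brass rail, the fulcrum: fixed round rod 12 mm thick along the jig's y in front of all nests; origin at its middle. Its axis is 54 mm above the counter and 57 mm in front (-x) of the nest centres, 25 mm in front of the lids' front edges; its top is level with the lids' undersides. Further forward than the jig's base is bare counter.
- rack: Drying rack, fixed. Origin: on the counter below the middle hook pair; front = -x. Steel prongs 7 mm thick, axes 135 mm above the counter, run from the cross-bar (front face x = +55 mm) towards -x and turn up at the end (tips x = -29 mm, tops 150.5 mm above the counter). Nothing on the rack is higher. Base 15 mm high.
- bar: Pry bar, 200 mm long, 180 g, straight underside; origin: middle of its length, on the underside, x towards the blade tip. From x = -100 to 0 a wooden handle 16 wide and 20 mm tall; from 0 to +100 mm a flat steel blade 24 wide and 4 mm thick, flush with the underside. It starts lying on the cork mat.
- bar_mid (a point): Centre point of the pry bar: middle of its length, 10 mm above its underside; axes as the bar's.
- mat_top (a point): Centre of the top face of the fixed flat cork mat, 140 (x) x 260 (y) mm, 3 mm high, lying in front of the jig and rack.
- cup: Bystander, to be left alone: lidded celadon cup, 85 mm tall, 78 mm wide; origin under its centre.
- block: Bystander, to be left alone: cork sanding block 75 x 50 x 35 mm; origin under its centre.
- scraper: Bystander, to be left alone: flat horn scraper 110 x 60 x 4 mm; origin under its centre.
- tile0: Bystander, to be left alone: eggshell mosaic tile 50 x 50 x 7 mm; origin under its centre.
- tile1: Bystander, to be left alone: eggshell mosaic tile 50 x 50 x 7 mm; origin under its centre.
- tile2: Bystander, to be left alone: eggshell mosaic tile 50 x 50 x 7 mm; origin under its centre.
Not all that is in view belongs to the job. What is shaped like the lid1 but pink is not meant.

How it is judged:
On the way:
1. a seated lid is levered up by the pry bar bearing on the brass rail (((contact force between bar and lid0 above 0.5 N and contact force between bar and rail above 0.5 N and angle between lid0's own z axis and vertical above 0.08 rad and distance between lid0_handle and nest0 below 0.04 m) or (contact force between bar and lid1 above 0.5 N and contact force between bar and rail above 0.5 N and angle between lid1's own z axis and vertical above 0.08 rad and distance between lid1_handle and nest1 below 0.04 m) or (contact force between bar and lid2 above 0.5 N and contact force between bar and rail above 0.5 N and angle between lid2's own z axis and vertical above 0.08 rad and distance between lid2_handle and nest2 below 0.04 m))), for 0.1 s.
At the end, for the whole second after the job is handed in: Every lid present hangs at rest by its bail on a pair of prongs (top bar resting on both prongs, within 15 mm sideways and 6 to 8 mm in height of the hook point, lid within 0.2 rad of level), and the pry bar lies at rest on the cork mat with its middle over the mat (((x of lid0_handle in the frame of hook0 between -0.026 and 0.055 m and y of lid0_handle in the frame of hook0 between -0.015 and 0.015 m and z of lid0_handle in the frame of hook0 between -0.006 and 0.008 m) or (x of lid0_handle in the frame of hook1 between -0.026 and 0.055 m and y of lid0_handle in the frame of hook1 between -0.015 and 0.015 m and z of lid0_handle in the frame of hook1 between -0.006 and 0.008 m) or (x of lid0_handle in the frame of hook2 between -0.026 and 0.055 m and y of lid0_handle in the frame of hook2 between -0.015 and 0.015 m and z of lid0_handle in the frame of hook2 between -0.006 and 0.008 m)) and angle between each of lid0, lid1, lid2's own z axis and vertical below 0.2 rad and linear speed of each of lid0, lid1, lid2, bar below 0.03 m/s and ((x of lid1_handle in the frame of hook0 between -0.026 and 0.055 m and y of lid1_handle in the frame of hook0 between -0.015 and 0.015 m and z of lid1_handle in the frame of hook0 between -0.006 and 0.008 m) or (x of lid1_handle in the frame of hook1 between -0.026 and 0.055 m and y of lid1_handle in the frame of hook1 between -0.015 and 0.015 m and z of lid1_handle in the frame of hook1 between -0.006 and 0.008 m) or (x of lid1_handle in the frame of hook2 between -0.026 and 0.055 m and y of lid1_handle in the frame of hook2 between -0.015 and 0.015 m and z of lid1_handle in the frame of hook2 between -0.006 and 0.008 m)) and ((x of lid2_handle in the frame of hook0 between -0.026 and 0.055 m and y of lid2_handle in the frame of hook0 between -0.015 and 0.015 m and z of lid2_handle in the frame of hook0 between -0.006 and 0.008 m) or (x of lid2_handle in the frame of hook1 between -0.026 and 0.055 m and y of lid2_handle in the frame of hook1 between -0.015 and 0.015 m and z of lid2_handle in the frame of hook1 between -0.006 and 0.008 m) or (x of lid2_handle in the frame of hook2 between -0.026 and 0.055 m and y of lid2_handle in the frame of hook2 between -0.015 and 0.015 m and z of lid2_handle in the frame of hook2 between -0.006 and 0.008 m)) and x of bar_mid in the frame of mat_top between -0.07 and 0.07 m and y of bar_mid in the frame of mat_top between -0.13 and 0.13 m and z of bar_mid in the frame of mat_top below 0.02 m); the robot touches nothing.
It fails at once if the gripper touched a lid that was still seated in its nest (not yet pried up) ((contact force between the fingers and lid0 above 1 N and angle between lid0's own z axis and vertical below 0.05 rad and distance between lid0_handle and nest0 below 0.006 m) or (contact force between the fingers and lid1 above 1 N and angle between lid1's own z axis and vertical below 0.05 rad and distance between lid1_handle and nest1 below 0.006 m) or (contact force between the fingers and lid2 above 1 N and angle between lid2's own z axis and vertical below 0.05 rad and distance between lid2_handle and nest2 below 0.006 m)).
It fails at once if a bystander was moved more than 3 cm (distance of any of cup, block, scraper, tile0, tile1, tile2 from where it was at the start of the episode above 0.03 m).
Of lid0, lid1, lid2 only 2 to 3 are there at a start; the rules pass over those that are not, and their reading is None.
At some moment in a run one of bar may be knocked a few centimetres aside while the robot is not near it.
It also fails if it takes over 210 s, if anything falls off the work surface, if the arm or the gripper's body presses on something with over 40 N, if the wrist force passes 120 N, or if a joint passes its speed limit or range.

## Working session

There is one attempt and no reset: what is moved stays moved. The work goes in short steps, Python scripts to look and compute and a tool call to move; the robot and the scene stay as the last step left them, time stands still between calls to the robot, and variables do not carry over. Pictures are saved under pics/ and viewed, at most 14 in all, crops included, and the job is handed in when it is done.

Besides the shell and the picture viewer there is one more tool, called after "Request:" as a command line: name --argument value ..., lists and objects as JSON in quotes. carry_out: Moves the arm, as the interface text tells. Its arguments: {"type":"object","properties":{"increments":{"type":"array","items":{"type":"number"}},"force":{"type":"number"}},"required":["increments"]}

```bash
ls; mkdir -p pics
cat > h.py <<'E'
import numpy as np, cv2
from workcell import ctrl, cams, order
from scipy.spatial.transform import Rotation as R
def shot(n,save=None):
    p,d=cams.camera(n); i=cams.camera_info(n)
    if save: cv2.imwrite('pics/'+save+'.png',p); np.savez('pics/'+save+'.npz',p=p,d=d,K=i['K'],T=i['world_from_camera'])
    return p,d,np.array(i['K']),np.array(i['world_from_camera'])
def load(s):
    z=np.load('pics/'+s+'.npz'); return z['p'],z['d'],z['K'],z['T']
def cloud(d,K,T):
    v,u=np.mgrid[:d.shape[0],:d.shape[1]]
    c=np.stack([(u-K[0,2])/K[0,0]*d,(v-K[1,2])/K[1,1]*d,d,np.ones_like(d)],-1)
    w=(c@T.T)[...,:3]; w[d<=0]=np.nan; return w
E
python3 - <<'E'
from h import *
s=ctrl.sense(); print(s, ctrl.hold_point_z)
for n in ('top','side'):
    p,d,K,T=shot(n,n+'0'); print(n,K,T)
E
```

```text
pics
{'time': 0.0, 'qpos': array([-1.27619193e+00,  2.17745902e-01,  1.61496966e+00, -1.36974225e-05,
        1.31133396e+00, -1.12206211e-01]), 'dq': array([ 0.00033399,  0.0001752 ,  0.00098872, -0.00185262,  0.00040168,
        0.00099151]), 'joint_efforts': array([ 3.59594314e-04, -3.96839368e+01, -3.03853512e+01,  7.09519168e-05,
        9.58817167e-03,  6.17786355e-08]), 'tcp_pos': array([ 0.24706769, -0.57317321,  0.22995488]), 'ee_rot': array([-1.22272415e-03,  9.79383271e-01,  2.02007175e-01, -1.18466448e-04]), 'force': array([ 0.84250549, -0.25064951,  0.36857092]), 'wrist_torque': array([-0.00706184,  0.01226271,  0.00901161]), 'grasp_force': 0.0, 'finger_gap': 0.9997246769654505} -0.0187
top [[472.3484183    0.         256.44400522]
 [  0.         472.3484183  194.91204882]
 [  0.           0.           1.        ]] [[-1.71615303e-02 -9.89265442e-01  1.45118458e-01  3.19853165e-01]
 [-9.99849001e-01  1.73761513e-02  2.11462629e-04 -2.55220143e-02]
 [-2.73079296e-03 -1.45092916e-01 -9.89414265e-01  1.49373572e+00]
 [ 0.00000000e+00  0.00000000e+00  0.00000000e+00  1.00000000e+00]]
side [[454.62986643   0.         253.39638221]
 [  0.         454.62986643 194.45420357]
 [  0.           0.           1.        ]] [[-0.7010539  -0.47054383  0.53582827 -0.1668006 ]
 [-0.71308412  0.45638727 -0.53218577  0.6632337 ]
 [ 0.00587153 -0.75518154 -0.65548941  0.95224103]
 [ 0.          0.          0.          1.        ]]
```

View pics/top0.png

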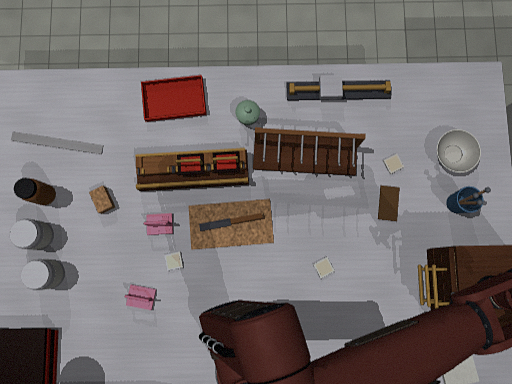

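View pics/side0.png

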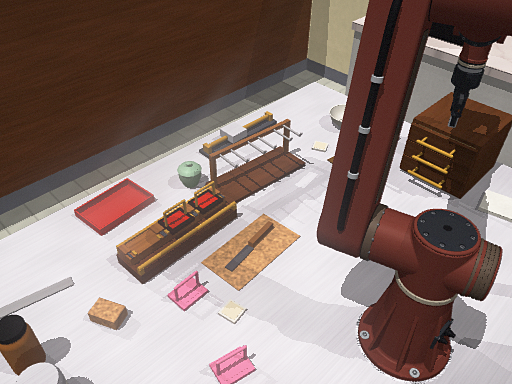

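```bash
cat > m.py <<'E'
from h import *
p,d,K,T=load('top0'); w=cloud(d,K,T); hsv=cv2.cvtColor(p,cv2.COLOR_BGR2HSV)
def reg(x0,x1,y0,y1):
    m=np.zeros(d.shape,bool); m[y0:y1,x0:x1]=1; return m
def rect(m,n):
    q=w[m][:,:2].astype(np.float32); r=cv2.minAreaRect(q*1000); print(n,m.sum(),'c',np.round(r[0],1),'size',np.round(r[1],1),'ang',round(r[2],2),'zmed',np.nanmedian(w[m][:,2]).round(4))
z=w[...,2]
J=reg(128,255,140,195)
rect(J&(z>.028)&(z<.125),'jig all')
m=J&(z>.05)&(z<.064)&(np.mgrid[:384,:512][0]>174); rect(m,'rail')
red=(p[...,2]>120)&(p[...,1]<60)
for a,b in((175,205),(213,240)):
    rect(J&reg(a,b,140,180)&red&(z>.062)&(z<.078),'lid'); rect(J&reg(a,b,130,180)&(z>.108)&(z<.125),'handle')
Rk=reg(245,372,120,185)
rect(Rk&(z>.128)&(z<.16),'rack top'); rect(Rk&(z>.008)&(z<.025),'rack base')
rect(reg(180,280,195,255)&(z<.05)&(hsv[...,1]>80),'mat')
B=reg(195,270,208,236)&(z>.0065)&(z<.035); rect(B,'bar'); rect(B&(z>.016),'hndl')
for n,g in(('cup',reg(232,262,98,126)),):rect(g&(z>.03),n)
rect(reg(140,176,208,240)&(z>.005),'pink1');rect(reg(162,186,248,274)&(z>.003),'tile')
E
python3 m.py
```

```text
jig all 3990 c [619.4 176.4] size [110.  350.3] ang 2.36 zmed 0.0629
rail 387 c [573.4 174.6] size [ 13.5 344.1] ang 2.62 zmed 0.0595
lid 108 c [630.1 177.1] size [41.3 57.3] ang 1.51 zmed 0.072
handle 59 c [630.6 175.3] size [ 8.3 73.8] ang 2.14 zmed 0.1218
lid 118 c [635.4  67.3] size [42.9 57.3] ang 3.7 zmed 0.0721
handle 58 c [635.7  66.9] size [ 8.7 72.8] ang 3.21 zmed 0.1215
rack top 1057 c [ 658.2 -182.5] size [325.4 102.5] ang 85.24 zmed 0.1415
rack base 3291 c [ 675.5 -192.3] size [403.2 211.5] ang 89.08 zmed 0.016
mat 3320 c [448.1  58.8] size [138.5 259.5] ang 3.76 zmed 0.0043
bar 742 c [454.5  53.7] size [234.   85.7] ang 89.05 zmed 0.0092
hndl 169 c [464.5   8.8] size [16.5 99. ] ang 9.65 zmed 0.0241
cup 482 c [798.8   0. ] size [75.8 74.9] ang 89.14 zmed 0.0687
pink1 591 c [452.1 289. ] size [ 99.6 111.3] ang 0.37 zmed 0.0113
tile 348 c [335.9 237.6] size [73.1 77.4] ang 89.03 zmed 0.0074
```

Request:
carry_out --increments '[1,0.043,-0.045,0,0,0,0,1,0.043,-0.045,0,0,0,0,1,0.043,-0.045,0,0,0,0,1,0.043,-0.045,0,0,0,0,1,0.043,-0.045,0,0,0,0,1,0.043,-0.045,0,0,0,0,1,0.043,-0.045,0,0,0,0,1,0.043,-0.045,0,0,0,0,1,0.043,-0.045,0,0,0,0,1,0.043,-0.045,0,0,0,0]'

```text
time: 1.35
tcp_pos: [0.4643, 0.0114, 0.2312]
ee_rot: [0.0, 0.979, 0.202, 0.0]
force: [0.4, -1.5, -0.2]
finger_gap: 0.998
grasp_force: 0.0
```

Request:
carry_out --increments '[1,0,0,0,0,0,-0.167,1,0,0,0,0,0,-0.167,1,0,0,0,0,0,-0.167,1,0,0,0,0,0,-0.167,1,0,0,0,0,0,-0.167,1,0,0,0,0,0,-0.167,1,0,0,0,0,0,-0.167,1,0,0,0,0,0,-0.167,1,0,0,0,0,0,0,1,0,0,0,0,0,0]'

```text
time: 2.6
tcp_pos: [0.464, 0.0094, 0.231]
ee_rot: [-0.0, 0.645, 0.764, -0.0]
force: [0.5, 1.4, -0.2]
finger_gap: 0.998
grasp_force: 0.0
```

```bash
cat >> h.py <<'E'
def tool():
    s=ctrl.sense(); q=np.array(s['ee_rot']); M=R.from_quat(q[[1,2,3,0]]).as_matrix(); return np.array(s['tcp_pos']),M,s
def down(yaw,pitch=0):
    "tool x at yaw (deg), z down; pitch>0: tool x lifted (rad)"
    c,s=np.cos(np.radians(yaw)),np.sin(np.radians(yaw))
    M=np.array([[c,s,0],[s,-c,0],[0,0,-1.]]).T.T
    M=np.column_stack([[c,s,0],[s,-c,0],[0,0,-1]])
    return M@R.from_rotvec([0,pitch,0]).as_matrix()
def delta(pos,Rt=None):
    "local shift (from present pose) then local turn"
    p,M,s=tool(); print('t',round(s['time'],2),'tcp',p.round(4),'yaw',np.degrees(np.arctan2(M[1,0],M[0,0])).round(2),'gap',round(s['finger_gap'],3),'F',np.round(s['force'],1),'gf',round(s['grasp_force'],1),'q',np.round(s['qpos'],2))
    print(' shift',(M.T@(np.array(pos)-p)).round(4), 'turn',None if Rt is None else R.from_matrix(M.T@Rt).as_rotvec().round(4))
E
python3 - <<'E'
from h import *
delta([.464,.009,.1],down(99.65))
p,d,K,T=shot('wrist','w1'); print(K,T)
shot('top','top1')
E
```

```text
t 2.6 tcp [0.464  0.0094 0.231 ] yaw 99.72 gap 0.998 F [ 0.5  1.4 -0.2] gf 0.0 q [-0.13 -0.14  1.98 -0.    1.3  -0.3 ]
 shift [-0.0004  0.      0.131 ] turn [-0.0005 -0.0001  0.0012]
[[297.26915413   0.         253.1387913 ]
 [  0.         297.26915413 187.20970433]
 [  0.           0.           1.        ]] [[ 0.9856868   0.16211812  0.04625205  0.45309153]
 [ 0.16857945 -0.95039989 -0.2613829   0.07661897]
 [ 0.00158304  0.26543882 -0.96412641  0.37308444]
 [ 0.          0.          0.          1.        ]]
```

View pics/w1.png

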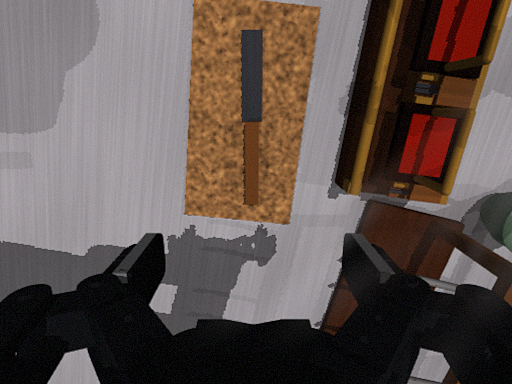

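```bash
cat > b.py <<'E'
from h import *
import sys
def bar(name):
    p,d,K,T=load(name); w=cloud(d,K,T); z=w[...,2]
    box=(w[...,0]>.36)&(w[...,0]<.53)&(w[...,1]>-.1)&(w[...,1]<.2)
    if name[0]=='w': box[215:]=0
    h=box&(z>.017)&(z<.032)
    for n,m in(('handle',h),('all',box&((z>.0055)&(z<.032)))):
        k,l,st,_=cv2.connectedComponentsWithStats(m.astype(np.uint8)); i=1+np.argmax(st[1:,4]); m=l==i
        r=cv2.minAreaRect((w[m][:,:2]*1000).astype(np.float32)); print(n,m.sum(),np.round(r[0],1),np.round(r[1],1),round(r[2],2),np.median(z[m]).round(4))
bar(sys.argv[1])
E
python3 b.py w1; python3 b.py top1
```

```text
handle 1103 [463.4   8.8] [ 15.4 100.2] 9.96 0.0225
all 2835 [455.2  58. ] [ 23.7 200.1] 9.14 0.0073
handle 39 [458.6  45.7] [15.7 24.3] 13.5 0.0234
all 258 [430.4  75.5] [65.6 89.5] 73.04 0.0084
```

Request:
carry_out --increments '[0.2,0,0,0.04,0,0,0,0.2,0,0,0.05,0,0,0,0.2,0,0,0.05,0,0,0,0.2,0,0,0.04,0,0,0,0.2,0,0,0.025,0,0,0,0.2,0,0,0.015,0,0,0,0.2,0,0,0.005,0,0,0,-1,0,0,0,0,0,0,-1,0,0,0,0,0,0,-1,0,0,0,0,0,0]' --force 80

```text
time: 3.95
tcp_pos: [0.4656, 0.0092, 0.0077]
ee_rot: [0.001, 0.644, 0.765, 0.001]
force: [0.5, -0.3, 4.0]
finger_gap: 0.163
grasp_force: 80.0
```

Request:
carry_out --increments '[-1,0,0,0,0,0,0,-1,0,0,0,0,0,0,-1,0,0,0,0,0,0,-1,0,0,-0.01,0,0,0,-1,0,0,-0.02,0,0,0,-1,0,0,-0.04,0,0,0,-1,0,0,-0.04,0,0,0,-1,0,0,-0.02,0,0,0,-1,0,0,-0.01,0,0,0,-1,0,0,0,0,0,0]'

```text
time: 5.2
tcp_pos: [0.4641, 0.0094, 0.1465]
ee_rot: [0.0, 0.644, 0.765, 0.0]
force: [0.9, -0.7, -2.4]
finger_gap: 0.165
grasp_force: 79.3
```

Run:
```python
from h import *
delta([.45,.1,.15],down(2.5))
p,d,K,T=shot('wrist','w2')
```

```text
t 5.2 tcp [0.4641 0.0094 0.1465] yaw 99.86 gap 0.165 F [ 0.9 -0.7 -2.4] gf 79.3 q [-0.13 -0.04  2.06  0.    1.12 -0.3 ]
 shift [ 0.0916  0.0016 -0.0036] turn [ 5.0000e-04 -3.0000e-04  1.6992e+00]
```

View pics/w2.png

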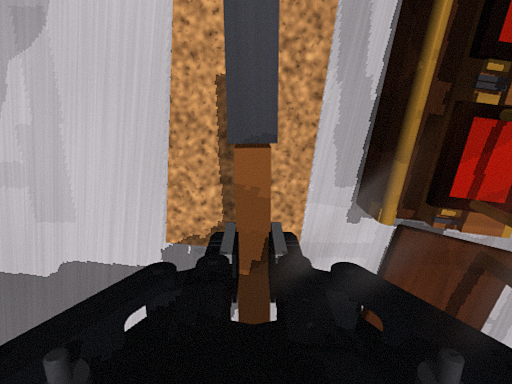

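```bash
cat > inh.py <<'E'
from h import *
# bar in the tool frame from wrist picture
def inhand(n):
    p,d,K,T=load(n); w=cloud(d,K,T); P,M,s=tool()
    l=(w-P)@M   # tool coords
    m=(abs(l[...,1])<.018)&(l[...,0]>.012)&(l[...,0]<.19)&(abs(l[...,2])<.035); m[260:]=0
    q=l[m]; h=q[q[:,0]<.045]; b=q[(q[:,0]>.06)]
    for n,a in(('handle',h),('blade',b)):
        if len(a)<20: print(n,len(a)); continue
        c=np.polyfit(a[:,0],a[:,2],1); cy=[np.polyfit(np.unique(a[:,0].round(3)),[f(a[a[:,0].round(3)==v,1]) for v in np.unique(a[:,0].round(3))],1) for f in(np.min,np.max)]
        print(n,len(a),'z0,slope',c[1].round(4),c[0].round(4),'y edges',np.round(cy,4).tolist(),'x',a[:,0].min().round(4),a[:,0].max().round(4))
import sys; inhand(sys.argv[1])
E
python3 inh.py w2
```

```text
handle 2638 z0,slope -0.017 0.0692 y edges [[0.0352, -0.0084], [-0.0434, 0.0098]] x 0.012 0.045
blade 6589 z0,slope 0.0013 0.0024 y edges [[-0.0089, -0.0108], [-0.0068, 0.0126]] x 0.06 0.1119
```

Request:
carry_out --increments '[-1,0.041,-0.007,-0.011,0,0,0,-1,0.041,-0.007,-0.011,0,0,0,-1,0.041,-0.007,-0.011,0,0,0,-1,0.041,-0.007,-0.011,0,0,0,-1,0,0,0,0,0,0.17,-1,0,0,0,0,0,0.17,-1,0,0,0,0,0,0.17,-1,0,0,0,0,0,0.17,-1,0,0,0,0,0,0.17,-1,0,0,0,0,0,0.17]'

```text
time: 6.5
tcp_pos: [0.4071, 0.1659, 0.1882]
ee_rot: [-0.0, 0.936, 0.351, -0.002]
force: [-0.2, 0.2, -2.2]
finger_gap: 0.164
grasp_force: 79.3
```

Request:
carry_out --increments '[-1,0,0,0,0,0,0.17,-1,0,0,0,0,0,0.17,-1,0,0,0,0,0,0.17,-1,0,0,0,0,0,0.17,-1,0,0,0,0,0,0,-1,0,0,0,0,0,0,-1,0,0,0,0,0,0,-1,0,0,0,0,0,0,-1,0,0,0,0,0,0,-1,0,0,0,0,0,0]'

```text
time: 7.75
tcp_pos: [0.4086, 0.1662, 0.1904]
ee_rot: [-0.0, 1.0, 0.021, 0.0]
force: [-1.0, 0.5, -2.7]
finger_gap: 0.164
grasp_force: 79.2
```

```bash
python3 - <<'E'
from h import *
delta([.4085,.1668,.19],down(2.5))
p,d,K,T=shot('wrist','w3')
P,M,s=tool(); w=cloud(d,K,T); z=w[...,2]
# bails seen by the wrist camera (height .108-.125) and rail (z .056-.063, x .55-.6)
a=(z>.110)&(z<.125)&(w[...,0]>.6); a[300:]=0
k,l,st,_=cv2.connectedComponentsWithStats(a.astype(np.uint8))
for i in range(1,k):
    if st[i,4]>40:
        r=cv2.minAreaRect((w[l==i][:,:2]*1000).astype(np.float32)); print('bail',st[i,4],np.round(r[0],1),np.round(r[1],1),round(r[2],2))
a=(z>.05)&(z<.062)&(w[...,0]>.56)&(w[...,0]<.588)
for y in(.05,.1,.24,.3):
    m=a&(abs(w[...,1]-y)<.006)&(z>.057); print('rail y',y,m.sum(),np.median(w[m],0).round(4),w[m][:,2].max().round(4) if m.any() else 0)
E
python3 inh.py w3
```

```text
t 7.75 tcp [0.4086 0.1662 0.1904] yaw 2.46 gap 0.164 F [-1.   0.5 -2.7] gf 79.2 q [ 0.23 -0.15  2.07  0.    1.22  1.75]
 shift [-0.     -0.0006  0.0004] turn [-0.0001 -0.0002 -0.0006]
rail y 0.05 0 [nan nan nan] 0
rail y 0.1 0 [nan nan nan] 0
rail y 0.24 0 [nan nan nan] 0
rail y 0.3 0 [nan nan nan] 0
handle 2529 z0,slope -0.0152 0.0177 y edges [[0.0218, -0.0096], [-0.0288, 0.0077]] x 0.012 0.045
blade 6571 z0,slope 0.0014 0.0005 y edges [[-0.0047, -0.0129], [-0.0188, 0.0118]] x 0.0602 0.1116
  return _methods._mean(a, axis=axis, dtype=dtype,
  ret = um.true_divide(
```

View pics/w3.png

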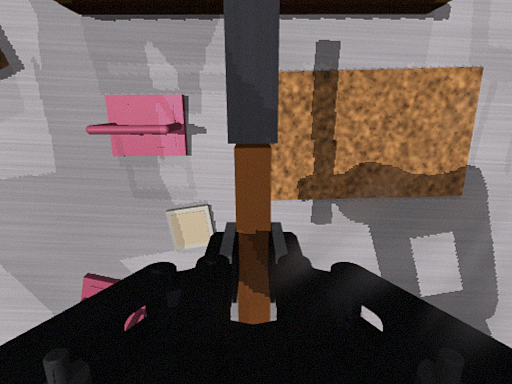

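Request:
carry_out --increments '[-1,0,0,0,0,-0.15,0,-1,0,0,0,0,-0.15,0,-1,0,0,0,0,0,0,-1,0.0053,0,0.0172,0,0,0,-1,0.0053,0,0.0172,0,0,0,-1,0.0053,0,0.0172,0,0,0,-1,0.0053,0,0.0172,0,0,0,-1,0,0,0,0,0,0,-1,0,0,0,0,0,0,-1,0,0,0,0,0,0]'

```text
time: 9.05
tcp_pos: [0.4093, 0.1664, 0.1191]
ee_rot: [0.003, 0.989, 0.021, -0.148]
force: [0.3, -0.3, -1.9]
finger_gap: 0.166
grasp_force: 79.2
```

```bash
python3 - <<'E'
from h import *
delta([.4085,.1668,.118],down(2.5,-.3))
delta([.4658,.1693,.1005])
p,d,K,T=shot('wrist','w4')
w=cloud(d,K,T); z=w[...,2]
a=(z>.110)&(z<.126)&(w[...,0]>.6); a[300:]=0
k,l,st,_=cv2.connectedComponentsWithStats(a.astype(np.uint8))
for i in range(1,k):
    if st[i,4]>40:
        r=cv2.minAreaRect((w[l==i][:,:2]*1000).astype(np.float32)); print('bail',st[i,4],np.round(r[0],1),np.round(r[1],1),round(r[2],2))
# highest point of rail per y slice
for y in(.05,.1,.22,.25,.3):
    m=(abs(w[...,1]-y)<.005)&(w[...,0]>.555)&(w[...,0]<.595)&(z>.04); 
    if m.sum()>5:
        q=w[m]; top=q[q[:,2]>np.percentile(q[:,2],90)]; print('rail',y,m.sum(),q.min(0).round(4),q.max(0).round(4),np.median(top,0).round(4))
E
python3 inh.py w4
```

```text
t 9.05 tcp [0.4093 0.1664 0.1191] yaw 2.46 gap 0.166 F [ 0.3 -0.3 -1.9] gf 79.2 q [0.2  0.16 1.94 0.05 1.34 1.71]
 shift [-0.0004 -0.0004  0.0013] turn [-0.0005 -0.0018 -0.0007]
t 9.05 tcp [0.4093 0.1664 0.1191] yaw 2.46 gap 0.166 F [ 0.3 -0.3 -1.9] gf 79.2 q [0.2  0.16 1.94 0.05 1.34 1.71]
 shift [ 0.0595 -0.0005  0.0011] turn None
handle 2605 z0,slope -0.0166 0.0552 y edges [[0.0296, -0.01], [-0.0494, 0.0083]] x 0.012 0.045
blade 6610 z0,slope 0.0013 -0.0002 y edges [[-0.0066, -0.0129], [-0.0075, 0.0109]] x 0.06 0.1118
```

View pics/w4.png

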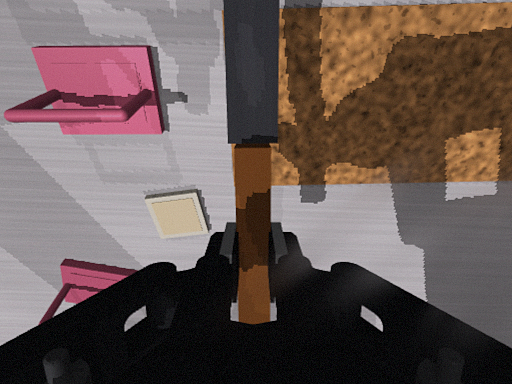

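Request:
carry_out --increments '[-1,0.008,0,0,0,0,0,-1,0.008,0,0,0,0,0,-1,0.008,0,0,0,0,0,-1,0.008,0,0,0,0,0,-1,0.008,0,0,0,0,0,-1,0.008,0,0,0,0,0,-1,0.006,0,0,0,0,0,-1,0.006,0,0,0,0,0,-1,0,0,0,0,0,0,-1,0,0,0,0,0,0]'

```text
time: 10.35
tcp_pos: [0.4655, 0.1686, 0.1005]
ee_rot: [0.003, 0.989, 0.021, -0.149]
force: [-0.7, 0.3, -1.3]
finger_gap: 0.165
grasp_force: 79.2
```

Run:
```python
from h import *
delta([.4658,.1693,.1005],down(2.5,-.3))
p,d,K,T=shot('side','s1'); cv2.imwrite('pics/s1c.png',cv2.resize(p[150:300,110:310],None,fx=4,fy=4,interpolation=cv2.INTER_CUBIC))
```

```text
t 10.35 tcp [0.4655 0.1686 0.1005] yaw 2.45 gap 0.165 F [-0.7  0.3 -1.3] gf 79.2 q [0.18 0.29 1.82 0.04 1.33 1.69]
 shift [ 0.0003 -0.0007 -0.0001] turn [-0.0002  0.0002 -0.0008]
```

View pics/s1c.png

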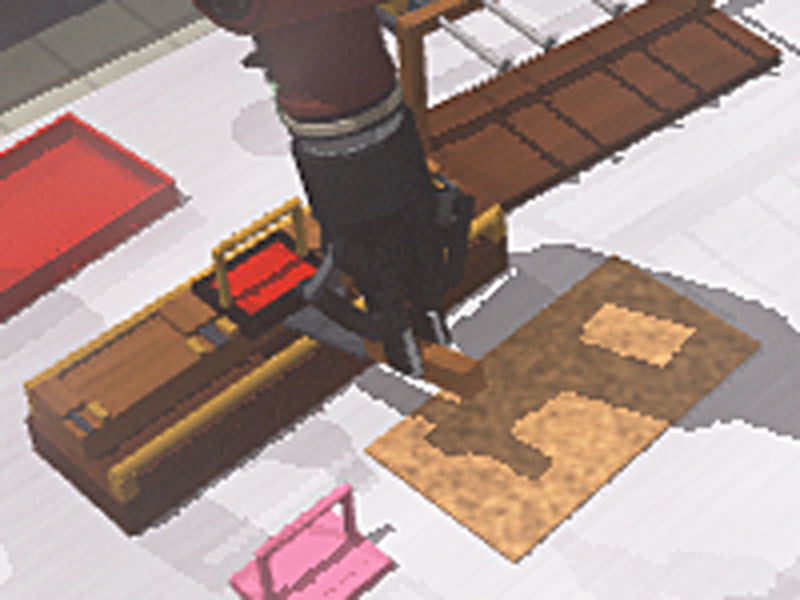

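```bash
cat > pry.py <<'E'
import numpy as np
def pose(b,xc,r):
    t=np.array([np.cos(b),np.sin(b)]); n=np.array([-np.sin(b),np.cos(b)])
    return (r+5.35)*n+(-50-xc)*t
def rows(seq):
    for (b0,x0,r0),(b1,x1,r1) in zip(seq,seq[1:]):
        d=pose(b1,x1,r1)-pose(b0,x0,r0)
        sx=d@[np.cos(b0),np.sin(b0)]; sz=-d@[-np.sin(b0),np.cos(b0)]
        print([-1,round(sx/1000,4),0,round(sz/1000,4),0,round(b1-b0,3),0],pose(b1,x1,r1).round(1)+[0,54])
bs=np.linspace(-.3,.28,15)
rows([(b,66-2*i/14,max(6,7.5-.5*i)) for i,b in enumerate(bs)])
E
python3 pry.py
```

```text
[-1, np.float64(-0.0003), 0, np.float64(0.0053), 0, np.float64(0.041), 0] [-108.8   95.6]
[-1, np.float64(-0.0002), 0, np.float64(0.0053), 0, np.float64(0.041), 0] [-110.4   90.5]
[-1, np.float64(-0.0002), 0, np.float64(0.0053), 0, np.float64(0.041), 0] [-111.8   85.4]
[-1, np.float64(-0.0002), 0, np.float64(0.0048), 0, np.float64(0.041), 0] [-112.9   80.7]
[-1, np.float64(-0.0002), 0, np.float64(0.0048), 0, np.float64(0.041), 0] [-113.7   76. ]
[-1, np.float64(-0.0002), 0, np.float64(0.0048), 0, np.float64(0.041), 0] [-114.4   71.3]
[-1, np.float64(-0.0002), 0, np.float64(0.0048), 0, np.float64(0.041), 0] [-114.9   66.5]
[-1, np.float64(-0.0002), 0, np.float64(0.0048), 0, np.float64(0.041), 0] [-115.2   61.7]
[-1, np.float64(-0.0002), 0, np.float64(0.0048), 0, np.float64(0.041), 0] [-115.2   57. ]
[-1, np.float64(-0.0002), 0, np.float64(0.0048), 0, np.float64(0.041), 0] [-115.1   52.2]
[-1, np.float64(-0.0002), 0, np.float64(0.0047), 0, np.float64(0.041), 0] [-114.8   47.5]
[-1, np.float64(-0.0002), 0, np.float64(0.0047), 0, np.float64(0.041), 0] [-114.3   42.7]
[-1, np.float64(-0.0002), 0, np.float64(0.0047), 0, np.float64(0.041), 0] [-113.6   38.1]
[-1, np.float64(-0.0002), 0, np.float64(0.0047), 0, np.float64(0.041), 0] [-112.7   33.4]
```

Request:
carry_out --increments '[-1,-0.0002,0,0.0053,0,0.0415,0,-1,-0.0002,0,0.0053,0,0.0415,0,-1,-0.0002,0,0.0053,0,0.0415,0,-1,-0.0002,0,0.0048,0,0.0415,0,-1,-0.0002,0,0.0048,0,0.0415,0,-1,-0.0002,0,0.0048,0,0.0415,0,-1,-0.0002,0,0.0048,0,0.0415,0,-1,-0.0002,0,0.0048,0,0.0415,0,-1,-0.0002,0,0.0048,0,0.0415,0,-1,-0.0002,0,0.0048,0,0.0415,0]'

```text
time: 11.65
tcp_pos: [0.4579, 0.1683, 0.0522]
ee_rot: [-0.001, 0.998, 0.021, 0.058]
force: [0.2, 0.3, -3.7]
finger_gap: 0.164
grasp_force: 79.1
```

Request:
carry_out --increments '[-1,-0.0002,0,0.0047,0,0.0415,0,-1,-0.0002,0,0.0047,0,0.0415,0,-1,-0.0002,0,0.0047,0,0.0415,0,-1,-0.0002,0,0.0047,0,0.0415,0,-1,0,0,0,0,0,0,-1,0,0,0,0,0,0,-1,0,0,0,0,0,0,-1,0,0,0,0,0,0,-1,0,0,0,0,0,0,-1,0,0,0,0,0,0]'

```text
time: 12.9
tcp_pos: [0.4609, 0.1685, 0.0336]
ee_rot: [-0.003, 0.99, 0.021, 0.14]
force: [0.4, -1.1, -2.6]
finger_gap: 0.165
grasp_force: 79.2
```

```bash
cat > lid.py <<'E'
from h import *
import sys
# lid plate tilt and bail in jig frame, from top and side cameras
O=np.array([.6296,.1765]); c,s=np.cos(np.radians(2.5)),np.sin(np.radians(2.5))
def chk(cam,save):
    p,d,K,T=shot(cam,save); w=cloud(d,K,T); X=w[...,0]-O[0]; Y=w[...,1]-O[1]
    j=np.stack([X*c+Y*s,-X*s+Y*c,w[...,2]],-1); red=(p[...,2]>100)&(p[...,1]<60)&(p[...,0]<60)
    for y in(0,-.11):
        m=(abs(j[...,1]-y)<.04)&(abs(j[...,0])<.05)&red&(j[...,2]>.06)&(j[...,2]<.1)
        if m.sum()>20:
            q=j[m]; f=np.linalg.lstsq(np.c_[q[:,:2]-[0,y],np.ones(len(q))],q[:,2],rcond=None)[0]; print(cam,'lid y',y,m.sum(),'slope x,y',f[:2].round(3),'z0',f[2].round(4))
        m=(abs(j[...,1]-y)<.045)&(abs(j[...,0])<.06)&(j[...,2]>.108)&(j[...,2]<.135)
        if 20<m.sum()<400: print('   bail',m.sum(),np.median(j[m],0).round(4),'world',np.median(w[m],0).round(4),'y range',j[m][:,1].min().round(4),j[m][:,1].max().round(4))
for a in sys.argv[2:]: chk(a,sys.argv[1]+a)
E
python3 - <<'E'
from h import *
delta([.4658,.1693,.1005],down(2.5,.28))
E
python3 lid.py L1 side top
```

```text
t 12.9 tcp [0.4609 0.1685 0.0336] yaw 2.45 gap 0.165 F [ 0.4 -1.1 -2.6] gf 79.2 q [ 0.24  0.08  2.24 -0.1   0.56  1.85]
 shift [ 0.0234 -0.0006 -0.0629] turn [ 0.0001 -0.0016 -0.0009]
side lid y 0 48 slope x,y [-0.277 -0.021] z0 0.0806
   bail 105 [0.0117 0.0021 0.1268] world [0.6414 0.1792 0.1268] y range -0.0363 0.0392
side lid y -0.11 92 slope x,y [-0.004  0.013] z0 0.0725
   bail 81 [-0.0033 -0.1079  0.1215] world [0.6311 0.0685 0.1215] y range -0.1457 -0.0713
top lid y 0 199 slope x,y [-0.255  0.006] z0 0.081
   bail 79 [ 0.015  -0.0013  0.1277] world [0.6449 0.1758 0.1277] y range -0.0377 0.0377
top lid y -0.11 186 slope x,y [0.028 0.015] z0 0.0719
   bail 72 [ 0.0004 -0.1119  0.1222] world [0.6344 0.0646 0.1222] y range -0.1463 -0.0736
```

Request:
carry_out --increments '[-1,0,0,-0.0047,0,-0.0415,0,-1,0,0,-0.0047,0,-0.0415,0,-1,0,0,-0.0048,0,-0.0415,0,-1,0,0,-0.0048,0,-0.0415,0,-1,0,0,-0.0048,0,-0.0415,0,-1,0,0,-0.0048,0,-0.0415,0,-1,0,0,-0.0048,0,-0.0415,0,-1,0,0,0,0,0,0,-1,0,0,0,0,0,0,-1,0,0,0,0,0,0]'

```text
time: 14.25
tcp_pos: [0.4548, 0.1681, 0.0659]
ee_rot: [0.0, 1.0, 0.021, -0.005]
force: [-0.7, 0.5, -2.6]
finger_gap: 0.166
grasp_force: 79.2
```

```bash
python3 - <<'E'
from h import *
delta([.4085,.1668,.12],down(2.5,-.3))
E
python3 lid.py L2 side top
```

```text
t 14.25 tcp [0.4548 0.1681 0.0659] yaw 2.46 gap 0.166 F [-0.7  0.5 -2.6] gf 79.2 q [0.21 0.14 2.05 0.   0.96 1.74]
 shift [-0.0469 -0.0007 -0.0536] turn [ 1.000e-04 -2.904e-01 -8.000e-04]
side lid y 0 103 slope x,y [-0.128  0.011] z0 0.0768
   bail 98 [0.0053 0.0014 0.1254] world [0.6348 0.1782 0.1254] y range -0.0367 0.0392
   bail 23 [-0.0034 -0.0761  0.1213] world [0.6294 0.1002 0.1213] y range -0.0894 -0.071
top lid y 0 177 slope x,y [-0.142  0.   ] z0 0.0772
   bail 79 [ 0.0091 -0.0014  0.1256] world [0.6386 0.1756 0.1256] y range -0.0374 0.0378
top lid y -0.11 186 slope x,y [-0.019 -0.014] z0 0.0717
   bail 69 [ 0.0006 -0.1132  0.1221] world [0.635  0.0633 0.1221] y range -0.1464 -0.0746
```

Request:
carry_out --increments '[-1,-0.023,0,0,0,0,0,-1,-0.023,0,0,0,0,0,-1,0,0,-0.027,0,0,0,-1,0,0,-0.026,0,0,0,-1,0,0.036,0,0,0,0,-1,0,0.037,0,0,0,0,-1,0,0.036,0,0,0,0,-1,0,0,0,0,-0.145,0,-1,0,0,0,0,-0.145,0,-1,0,0,0,0,0,0]'

```text
time: 15.6
tcp_pos: [0.4158, 0.0572, 0.1187]
ee_rot: [0.003, 0.989, 0.021, -0.149]
force: [-0.9, -0.4, -2.4]
finger_gap: 0.162
grasp_force: 79.2
```

Run:
```python
from h import *
delta([.4133,.0569,.119],down(2.5,-.3))
delta([.4706,.0594,.1005])
```

```text
t 15.6 tcp [0.4158 0.0572 0.1187] yaw 2.43 gap 0.162 F [-0.9 -0.4 -2.4] gf 79.2 q [-0.02  0.12  1.98 -0.02  1.34  1.52]
 shift [-0.0025  0.0002  0.0004] turn [-0.0004 -0.0003 -0.0011]
t 15.6 tcp [0.4158 0.0572 0.1187] yaw 2.43 gap 0.162 F [-0.9 -0.4 -2.4] gf 79.2 q [-0.02  0.12  1.98 -0.02  1.34  1.52]
 shift [0.0577 0.0001 0.0012] turn None
```

Request:
carry_out --increments '[-1,0.008,0,0,0,0,0,-1,0.008,0,0,0,0,0,-1,0.008,0,0,0,0,0,-1,0.008,0,0,0,0,0,-1,0.008,0,0,0,0,0,-1,0.007,0,0,0,0,0,-1,0.006,0,0,0,0,0,-1,0.005,0,0,0,0,0,-1,0,0,0,0,0,0,-1,0,0,0,0,0,0]'

```text
time: 16.85
tcp_pos: [0.4701, 0.0597, 0.1025]
ee_rot: [0.003, 0.989, 0.021, -0.149]
force: [-0.2, -0.2, -2.9]
finger_gap: 0.164
grasp_force: 79.1
```

Run:
```python
from h import *
delta([.4706,.0594,.1005],down(2.5,-.3))
```

```text
t 16.85 tcp [0.4701 0.0597 0.1025] yaw 2.45 gap 0.164 F [-0.2 -0.2 -2.9] gf 79.1 q [-0.01  0.25  1.86 -0.02  1.33  1.52]
 shift [0.0011 0.0004 0.0017] turn [-0.0002 -0.0009 -0.0008]
```

Request:
carry_out --increments '[-1,0.001,0,0.0017,0,0,0,-1,-0.0002,0,0.0053,0,0.0415,0,-1,-0.0002,0,0.0053,0,0.0415,0,-1,-0.0002,0,0.0053,0,0.0415,0,-1,-0.0002,0,0.0048,0,0.0415,0,-1,-0.0002,0,0.0048,0,0.0415,0,-1,-0.0002,0,0.0048,0,0.0415,0,-1,-0.0002,0,0.0048,0,0.0415,0,-1,-0.0002,0,0.0048,0,0.0415,0,-1,-0.0002,0,0.0048,0,0.0415,0]'

```text
time: 18.1
tcp_pos: [0.4628, 0.0594, 0.0571]
ee_rot: [-0.001, 0.999, 0.021, 0.038]
force: [2.1, 1.3, -2.7]
finger_gap: 0.162
grasp_force: 79.1
```

Request:
carry_out --increments '[-1,-0.0002,0,0.0048,0,0.0415,0,-1,-0.0002,0,0.0047,0,0.0415,0,-1,-0.0002,0,0.0047,0,0.0415,0,-1,-0.0002,0,0.0047,0,0.0415,0,-1,-0.0002,0,0.0047,0,0.0415,0,-1,0,0,0,0,0,0,-1,0,0,0,0,0,0,-1,0,0,0,0,0,0,-1,0,0,0,0,0,0,-1,0,0,0,0,0,0]'

```text
time: 19.35
tcp_pos: [0.4655, 0.0595, 0.0336]
ee_rot: [-0.003, 0.99, 0.021, 0.14]
force: [-0.2, 0.3, -2.1]
finger_gap: 0.168
grasp_force: 79.2
```

Request:
carry_out --increments '[-1,0,0,-0.0047,0,-0.0415,0,-1,0,0,-0.0047,0,-0.0415,0,-1,0,0,-0.0048,0,-0.0415,0,-1,0,0,-0.0048,0,-0.0415,0,-1,0,0,-0.0048,0,-0.0415,0,-1,0,0,-0.0048,0,-0.0415,0,-1,0,0,-0.0048,0,-0.0415,0,-1,0,0,0,0,0,0,-1,0,0,0,0,0,0,-1,0,0,0,0,0,0]'

```text
time: 20.6
tcp_pos: [0.4594, 0.0593, 0.066]
ee_rot: [0.0, 1.0, 0.021, -0.005]
force: [-0.0, -0.8, -1.1]
finger_gap: 0.168
grasp_force: 79.2
```

```bash
python3 - <<'E'
from h import *
delta([.42,.0594,.07],down(2.5,0))
E
python3 lid.py L3 side top
```

```text
t 20.6 tcp [0.4594 0.0593 0.066 ] yaw 2.45 gap 0.168 F [-0.  -0.8 -1.1] gf 79.2 q [-0.02  0.1   2.1  -0.    0.95  1.51]
 shift [-0.0394 -0.0018 -0.0037] turn [-0.0001  0.0093 -0.0008]
side lid y 0 60 slope x,y [-0.161  0.01 ] z0 0.0767
   bail 96 [0.005  0.002  0.1255] world [0.6345 0.1787 0.1255] y range -0.037 0.0388
side lid y -0.11 107 slope x,y [-0.148  0.004] z0 0.0769
   bail 87 [ 0.0057 -0.1081  0.1248] world [0.6398 0.0687 0.1248] y range -0.146 -0.0704
top lid y 0 156 slope x,y [-0.143 -0.008] z0 0.0767
   bail 77 [ 0.0094 -0.0042  0.1257] world [0.6393 0.173  0.1257] y range -0.0378 0.0371
top lid y -0.11 175 slope x,y [-0.097  0.018] z0 0.0766
   bail 76 [ 0.0092 -0.1111  0.1248] world [0.6438 0.0659 0.1248] y range -0.1467 -0.0724
```

Request:
carry_out --increments '[-1,-0.03,0,0,0,0,0,-1,-0.03,0,0,0,0,0,-1,0,0,-0.037,0,0,0,-1,0,0,-0.037,0,0,0,-1,0,0,0,0,0,-0.16,-1,0,0,0,0,0,-0.16,-1,0,0,0,0,0,-0.16,-1,0,0,0,0,0,-0.16,-1,0,0,0,0,0,-0.16,-1,0,0,0,0,0,-0.16]'

```text
time: 21.95
tcp_pos: [0.4004, 0.0567, 0.1407]
ee_rot: [-0.002, 0.876, 0.483, -0.004]
force: [-0.5, -0.1, -1.6]
finger_gap: 0.165
grasp_force: 79.1
```

Request:
carry_out --increments '[-1,0,0,0,0,0,-0.16,-1,0,0,0,0,0,-0.16,-1,0,0,0,0,0,-0.16,-1,0,0,0,0,0,-0.16,-1,-0.025,0.02,0.02,0,0,0,-1,-0.025,0.02,0.03,0,0,0,-1,0,0,0.03,0,0,0,-1,0,0,0.02,0,0,0,-1,0,0,0,0,0,0,-1,0,0,0,0,0,0]'

```text
time: 23.2
tcp_pos: [0.444, 0.0097, 0.0412]
ee_rot: [-0.003, 0.681, 0.732, -0.003]
force: [0.6, -0.1, -0.8]
finger_gap: 0.165
grasp_force: 79.1
```

```bash
python3 - <<'E'
from h import *
delta([.443,.010,.008],down(93.8))
shot('wrist','w5')
E
python3 inh.py w5
```

```text
t 23.2 tcp [0.444  0.0097 0.0412] yaw 94.13 gap 0.165 F [ 0.6 -0.1 -0.8] gf 79.1 q [-0.14  0.11  2.15 -0.    0.89 -0.21]
 shift [ 0.0004 -0.0007  0.0332] turn [-0.0076  0.0001  0.0058]
handle 2718 z0,slope -0.0179 0.094 y edges [[0.0443, -0.0088], [-0.0661, 0.0105]] x 0.012 0.045
blade 6614 z0,slope 0.0014 0.0011 y edges [[-0.0069, -0.0111], [-0.0048, 0.0124]] x 0.0601 0.1119
```

Bar still level in the grip. Lower, fix the small tilt, release, and rise.

Request:
carry_out --increments '[-1,0,0,0.012,-0.0076,0,0,-1,0,0,0.012,0,0,0,-1,0,0,0.006,0,0,0,-1,0,0,0.003,0,0,0,-1,0,0,0.0005,0,0,0,-1,0,0,0,0,0,0,0,0,0,0,0,0,0,0,0,0,0,0,0,0,0,0,0,0,0,0,0,0,0,0,0,0,0,0]'

```text
time: 24.5
tcp_pos: [0.4432, 0.0097, 0.007]
ee_rot: [-0.001, 0.681, 0.732, -0.0]
force: [-0.6, 0.2, -0.3]
finger_gap: 0.498
grasp_force: 0.0
```

Request:
carry_out --increments '[0,0,0,-0.01,0,0,0,0,0,0,-0.02,0,0,0,0,0,0,-0.04,0,0,0,0,0,0,-0.05,0,0,0,0,0,0,-0.05,0,0,0,0,0,0,-0.05,0,0,0,0,0,0,-0.02,0,0,0,0,0,0,0,0,0,0,0,0,0,0,0,0,0,0,0,0,0,0,0,0]'

```text
time: 25.75
tcp_pos: [0.4423, 0.0098, 0.2451]
ee_rot: [-0.002, 0.681, 0.732, -0.001]
force: [-1.1, 0.1, 0.4]
finger_gap: 0.498
grasp_force: 0.0
```

```bash
python3 - <<'E'
from h import *
delta([.64,-.03,.28],down(88))
shot('wrist','w6');
E
python3 b.py w6
```

```text
t 25.75 tcp [0.4423 0.0098 0.2451] yaw 94.12 gap 0.498 F [-1.1  0.1  0.4] gf 0.0 q [-0.14 -0.2   2.01 -0.    1.34 -0.21]
 shift [-0.0539  0.1941 -0.0359] turn [-0.005  -0.0007  0.1069]
handle 1059 [444.3  10.5] [15.9 99.7] 4.49 0.0226
all 2638 [439.8  59.9] [ 22.8 199. ] 4.59 0.0074
```

Run:
```python
from h import *
p,d,K,T=load('top0'); w=cloud(d,K,T); z=w[...,2]
m=np.zeros(d.shape,bool); m[118:185,245:372]=1
g=cv2.cvtColor(p,cv2.COLOR_BGR2HSV)[...,1]
a=m&(z>.128)&(z<.156)
q=w[a]; s=g[a]; grey=s<60
print(a.sum(),grey.sum())
r=cv2.minAreaRect((w[m&(z>.008)&(z<.022)&(g>80)][:,:2]*1000).astype(np.float32)); print('base',r)
# cross-bar: brown
cb=q[~grey]; pf=np.polyfit(cb[:,1],cb[:,0],1); print('crossbar slope',pf, 'deg',np.degrees(np.arctan(pf[0])), np.median(cb[:,2]), cb.min(0),cb.max(0))
pr=q[grey]; best=None
for deg in np.arange(-8,3,.25):
    c,sn=np.cos(np.radians(deg)),np.sin(np.radians(deg)); y=-pr[:,0]*sn+pr[:,1]*c
    h=np.histogram(y,bins=np.arange(-.5,.2,.004))[0]; sc=(h**2).sum()
    if best is None or sc>best[0]: best=(sc,deg)
deg=best[1]; c,sn=np.cos(np.radians(deg)),np.sin(np.radians(deg)); print(best)
x=pr[:,0]*c+pr[:,1]*sn; y=-pr[:,0]*sn+pr[:,1]*c
o=np.argsort(y); grp=np.split(o,np.where(np.diff(y[o])>.008)[0]+1)
for k in grp:
    if len(k)>4: print('prong y',np.median(y[k]).round(4),'x',x[k].min().round(4),x[k].max().round(4),len(k),'z',np.median(pr[k,2]).round(4))
xc=cb[:,0]*c+cb[:,1]*sn; print('crossbar x',np.percentile(xc,[2,50,98]).round(4), 'y',(-cb[:,0]*sn+cb[:,1]*c)[[np.argmin(cb[:,1]),np.argmax(cb[:,1])]])
```

```text
1057 462
base ((665.4335327148438, -165.40756225585938), (160.5727996826172, 363.7886657714844), 3.9002797603607178)
crossbar slope [0.07975732 0.71193962] deg 4.5601047755310535 0.14244239007954862 [ 0.61036853 -0.3442088   0.12816562] [ 0.7204422  -0.02418823  0.15247832]
(np.int64(13258), np.float64(-3.0))
prong y -0.2775 x 0.6145 0.7137 83 z 0.14
prong y -0.2352 x 0.613 0.7151 74 z 0.1402
prong y -0.152 x 0.6167 0.7186 152 z 0.14
prong y -0.0859 x 0.7163 0.7196 10 z 0.1426
prong y -0.0326 x 0.6185 0.7212 142 z 0.14
crossbar x [0.655  0.7073 0.7175] y [-0.30748065  0.01285339]
```

Run:
```python
from h import *
p,d,K,T=load('top0'); w=cloud(d,K,T); z=w[...,2]
m=np.zeros(d.shape,bool); m[118:185,245:372]=1
g=cv2.cvtColor(p,cv2.COLOR_BGR2HSV)[...,1]
a=m&(z>.128)&(z<.156)
q=w[a]; deg=-4.56; c,sn=np.cos(np.radians(deg)),np.sin(np.radians(deg))
x=q[:,0]*c+q[:,1]*sn; y=-q[:,0]*sn+q[:,1]*c
k=x<.695
for lo in (.63,.65,.67,.69):
  mm=(x>lo-.02)&(x<lo)
  ys=np.sort(y[mm]); gr=np.split(ys,np.where(np.diff(ys)>.008)[0]+1); print(lo,[(v.mean().round(4),len(v)) for v in gr])
print('x pct (y bins)',np.percentile(x,[0.5,1,2,98,99,99.8]).round(4)); 
h=np.histogram(x,bins=np.arange(.6,.75,.004)); print(list(zip(h[1].round(3),h[0])))
t=q[:,2]>.146; print('tips',np.c_[x[t],y[t]].round(3)[np.argsort(y[t])][::3].tolist())
```

```text
0.63 [(np.float64(-0.259), 6), (np.float64(-0.2171), 7), (np.float64(-0.1494), 6), (np.float64(-0.1075), 8), (np.float64(-0.0398), 8), (np.float64(0.0021), 6)]
0.65 [(np.float64(-0.2595), 19), (np.float64(-0.2172), 13), (np.float64(-0.1499), 12), (np.float64(-0.1075), 15), (np.float64(-0.0399), 19), (np.float64(0.0021), 16)]
0.67 [(np.float64(-0.2589), 19), (np.float64(-0.2176), 17), (np.float64(-0.1493), 15), (np.float64(-0.1079), 14), (np.float64(-0.04), 13), (np.float64(0.002), 17)]
0.69 [(np.float64(-0.2595), 12), (np.float64(-0.2174), 20), (np.float64(-0.1496), 21), (np.float64(-0.1078), 17), (np.float64(-0.0394), 15), (np.float64(0.0024), 14)]
x pct (y bins) [0.6212 0.6221 0.6245 0.7208 0.7211 0.7217]
[(np.float64(0.6), np.int64(0)), (np.float64(0.604), np.int64(0)), (np.float64(0.608), np.int64(0)), (np.float64(0.612), np.int64(0)), (np.float64(0.616), np.int64(2)), (np.float64(0.62), np.int64(16)), (np.float64(0.624), np.int64(14)), (np.float64(0.628), np.int64(13)), (np.float64(0.632), np.int64(21)), (np.float64(0.636), np.int64(22)), (np.float64(0.64), np.int64(18)), (np.fl
[... 897 characters left out ...]
ips [[0.712, -0.288], [0.721, -0.288], [0.711, -0.285], [0.719, -0.281], [0.714, -0.273], [0.713, -0.262], [0.622, -0.261], [0.712, -0.244], [0.718, -0.241], [0.711, -0.226], [0.71, -0.22], [0.619, -0.217], [0.719, -0.214], [0.715, -0.211], [0.709, -0.191], [0.714, -0.179], [0.717, -0.171], [0.719, -0.159], [0.624, -0.15], [0.624, -0.148], [0.714, -0.126], [0.718, -0.117], [0.624, -0.11], [0.624, -0.107], [0.709, -0.1], [0.709, -0.094], [0.708, -0.08], [0.71, -0.065], [0.715, -0.053], [0.706, -0.045], [0.62, -0.04], [0.621, -0.037], [0.711, -0.035], [0.717, -0.032], [0.709, -0.012], [0.719, -0.006], [0.718, 0.0], [0.706, 0.003], [0.705, 0.005], [0.714, 0.012], [0.714, 0.021], [0.713, 0.027]]
```

Request:
carry_out --increments '[0,0.0085,0.0407,0,0,0,0,0,0.0085,0.0407,0,0,0,0,0,0.0085,0.0407,0,0,0,0,0,0.0085,0.0407,0,0,0,0,0,0.0085,0.0407,0,0,0,0,0,0,0,0.03,0,0,0.028,0,0,0,0.03,0,0,0,0,0,0,0,0,0,0,0,0,0,0,0,0,0,0,0,0,0,0,0,0]'

```text
time: 27.05
tcp_pos: [0.6445, 0.0667, 0.1888]
ee_rot: [0.001, 0.691, 0.722, 0.001]
force: [-0.3, -0.0, -0.0]
finger_gap: 0.502
grasp_force: 0.0
```

Run:
```python
from h import *
delta([.6424,.0669,.104],down(92.5))
shot('wrist','w7')
p,d,K,T=load('w7'); P,M,s=tool(); l=(cloud(d,K,T)-P)@M; w=cloud(d,K,T)
m=(w[...,2]>.108)&(w[...,2]<.132)&(w[...,0]>.59)&(w[...,0]<.7); m[:,:]&=(abs(l[...,1])<.03)
k,lb,st,_=cv2.connectedComponentsWithStats(m.astype(np.uint8))
for i in range(1,k):
    if st[i,4]>40: q=w[lb==i]; print(st[i],np.median(q,0).round(4),q.min(0).round(4),q.max(0).round(4))
```

```text
t 27.05 tcp [0.6445 0.0667 0.1888] yaw 92.52 gap 0.502 F [-0.3 -0.  -0. ] gf 0.0 q [-0.01  0.3   1.59  0.    1.25 -0.05]
 shift [ 0.0003 -0.0023  0.0848] turn [ 0.0019 -0.0001  0.0004]
[ 242    0   14   99 1217] [0.6385 0.1705 0.1243] [0.6334 0.1396 0.1093] [0.6434 0.1976 0.1277]
[ 243  146   13  102 1091] [0.6428 0.0707 0.1242] [0.6363 0.0301 0.1082] [0.6483 0.1055 0.1268]
```

View pics/w7.png

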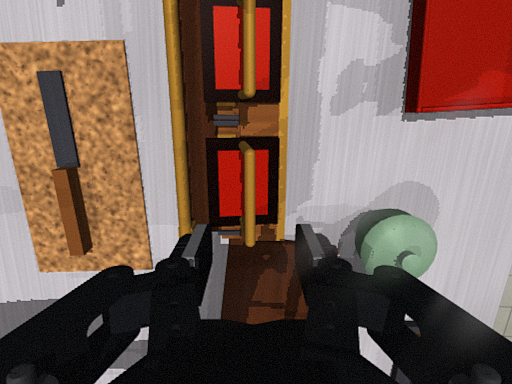

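Request:
carry_out --increments '[0,0.0007,-0.002,0.025,0,0,0,0,0,0,0.025,0,0,0,0,0,0,0.02,0,0,0,0,0,0,0.015,0,0,0,0,0,0,0,0,0,0,-1,0,0,0,0,0,0,-1,0,0,0,0,0,0,-1,0,0,0,0,0,0,-1,0,0,0,0,0,0,-1,0,0,0,0,0,0]' --force 40

```text
time: 28.35
tcp_pos: [0.642, 0.0673, 0.103]
ee_rot: [0.0, 0.691, 0.722, 0.0]
force: [-0.7, -0.5, 5.4]
finger_gap: 0.078
grasp_force: 39.4
```

Request:
carry_out --increments '[-1,0,0,-0.005,0,0,0,-1,0,0,-0.01,0,0,0,-1,0,0,-0.02,0,0,0,-1,0,0,-0.03,0,0,0,-1,0,0,-0.02,0,0,0,-1,0,0,-0.01,0,0,0,-1,0,0,0,0,0,0,-1,0,0,0,0,0,0,-1,0,0,0,0,0,0,-1,0,0,0,0,0,0]'

```text
time: 29.6
tcp_pos: [0.6408, 0.0673, 0.1957]
ee_rot: [-0.001, 0.691, 0.722, -0.001]
force: [-1.1, 0.0, -0.6]
finger_gap: 0.08
grasp_force: 39.0
```

```bash
cat > held.py <<'E'
from h import *
import sys
delta([.6425,.0675,.2],down(float(sys.argv[2])))
p,d,K,T=shot('wrist',sys.argv[1]); P,M,s=tool(); w=cloud(d,K,T); l=(w-P)@M
red=(p[...,2]>90)&(p[...,1]<60)&(p[...,0]<60)&(abs(l[...,1])<.06)&(l[...,2]>0)&(l[...,2]<.06)&(l[...,0]<.06)
q=l[red]; print('red',len(q))
if len(q)>30:
    f=np.linalg.lstsq(np.c_[q[:,:2],np.ones(len(q))],q[:,2],rcond=None)[0]; print('plate z= tool slope x,y',f.round(4),'x',q[:,0].min(),q[:,0].max(),'y',q[:,1].min(),q[:,1].max())
b=(abs(l[...,1])<.012)&(l[...,2]>-.03)&(l[...,2]<-.01)&(l[...,0]>.014)&(l[...,0]<.045); q=l[b]; print('bar',len(q),np.median(q,0).round(4),q[:,0].max().round(4))
E
python3 held.py w8 92.5
```

```text
t 29.6 tcp [0.6408 0.0673 0.1957] yaw 92.52 gap 0.08 F [-1.1  0.  -0.6] gf 39.0 q [-0.    0.29  1.59  0.    1.26 -0.05]
 shift [ 0.0001  0.0017 -0.0043] turn [-0.0031 -0.0003  0.0003]
red 3082
plate z= tool slope x,y [-0.0014  0.1256  0.0296] x -0.022835406918594422 0.03641031597693723 y -0.02755636100187426 0.016805115190401437
bar 1032 [ 0.0274  0.0006 -0.021 ] 0.0383
```

View pics/w8.png

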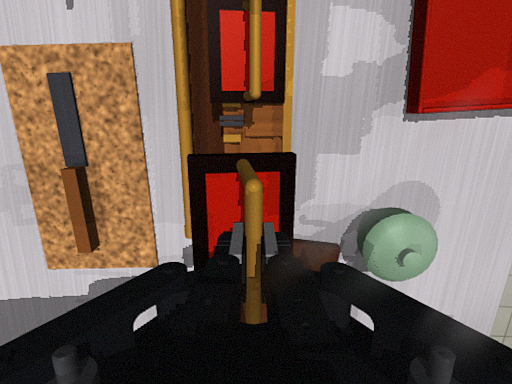

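Request:
carry_out --increments '[-1,0.0017,-0.0395,0,0,0,0,-1,0.0017,-0.0395,0,0,0,0,-1,-0.0482,-0.0021,0,0,0,0,-1,-0.0482,-0.0021,0,0,0,0,-1,-0.0482,-0.0021,0,0,0,0,-1,-0.0482,-0.0021,0,0,0,0,-1,-0.0482,-0.0021,0,0,0,0,-1,0,0,0,0,0,0.1235,-1,0,0,0.023,0,0,0,-1,0,0,0.023,0,0,0]'

```text
time: 30.9
tcp_pos: [0.5626, -0.1745, 0.1506]
ee_rot: [-0.0, 0.735, 0.678, -0.0]
force: [0.7, -0.3, -2.2]
finger_gap: 0.078
grasp_force: 39.1
```

```bash
python3 held.py w9 85.44
python3 - <<'E'
from h import *
delta([.5619,-.1739,.1495],down(85.44))
delta([.6417,-.1803,.1495])
p,d,K,T=shot('side','s2'); cv2.imwrite('pics/s2c.png',cv2.resize(p[60:240,180:380],None,fx=4,fy=3.3,interpolation=cv2.INTER_CUBIC))
E
```

```text
t 30.9 tcp [ 0.5626 -0.1745  0.1506] yaw 85.41 gap 0.078 F [ 0.7 -0.3 -2.2] gf 39.1 q [-0.42  0.22  1.77 -0.    1.15 -0.34]
 shift [ 0.2476  0.0603 -0.0495] turn [-0.0004  0.0003 -0.0005]
red 3233
plate z= tool slope x,y [-0.0003  0.1373  0.0296] x -0.023236351394100328 0.033720748042038666 y -0.028105333538005216 0.016077500567686975
bar 1031 [ 0.0273  0.0005 -0.021 ] 0.0384
t 30.95 tcp [ 0.56   -0.1732  0.1465] yaw 85.42 gap 0.073 F [-0.8 -0.  -3.4] gf 39.1 q [-0.42  0.23  1.77 -0.    1.15 -0.34]
 shift [-0.0005  0.0019 -0.003 ] turn [-0.0069 -0.002  -0.0004]
t 30.95 tcp [ 0.56   -0.1732  0.1465] yaw 85.42 gap 0.073 F [-0.8 -0.  -3.4] gf 39.1 q [-0.42  0.23  1.77 -0.    1.15 -0.34]
 shift [-0.0005  0.0819 -0.0036] turn None
```

View pics/s2c.png

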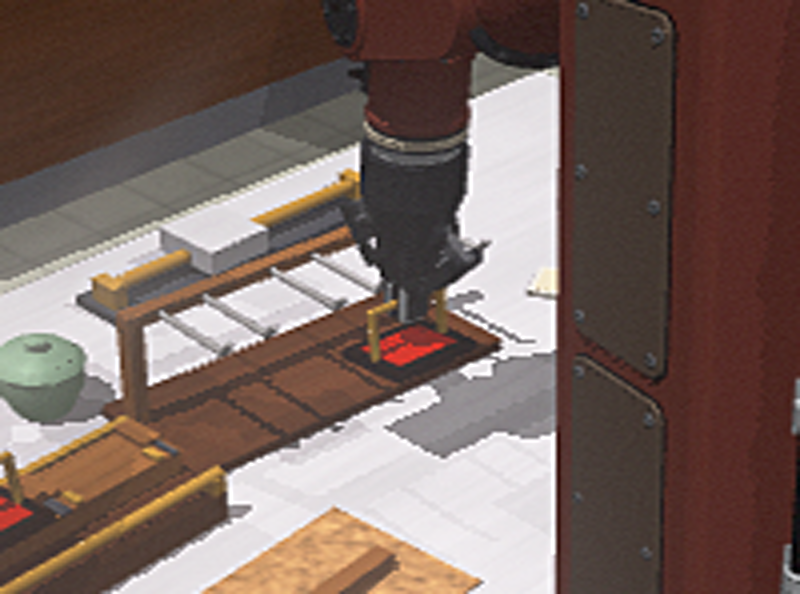

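Request:
carry_out --increments '[-1,0,0.0135,0,0,0,0,-1,0,0.0135,0,0,0,0,-1,0,0.0135,0,0,0,0,-1,0,0.0135,0,0,0,0,-1,0,0.0135,0,0,0,0,-1,0,0.0135,0,0,0,0,-1,0,0,0,0,0,0,-1,0,0,0.006,0,0,0,-1,0,0,0.006,0,0,0,-1,0,0,0.006,0,0,0]'

```text
time: 32.25
tcp_pos: [0.6423, -0.1802, 0.1319]
ee_rot: [-0.001, 0.735, 0.678, -0.001]
force: [0.6, -0.0, -2.1]
finger_gap: 0.072
grasp_force: 39.1
```

Run:
```python
from h import *
delta([.6417,-.1803,.125],down(85.44))
p,d,K,T=shot('wrist','w10')
```

```text
t 32.25 tcp [ 0.6423 -0.1802  0.1319] yaw 85.44 gap 0.072 F [ 0.6 -0.  -2.1] gf 39.1 q [-0.38  0.4   1.58 -0.    1.17 -0.3 ]
 shift [-0.0001 -0.0006  0.0069] turn [-0.0024 -0.0003 -0.0001]
```

View pics/w10.png

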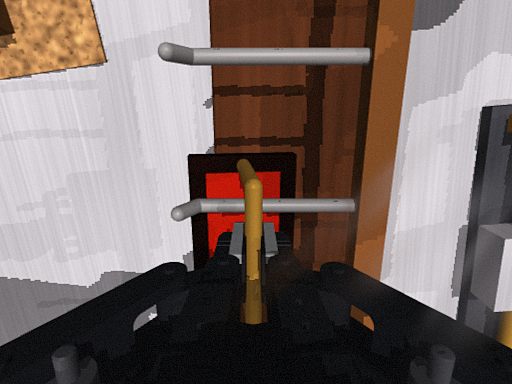

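Request:
carry_out --increments '[-1,0,0,0.003,0,0,0,-1,0,0,0.003,0,0,0,-1,0,0,0.0015,0,0,0,-1,0,0,0,0,0,0,-0.4,0,0,0,0,0,0,-0.4,0,0,0,0,0,0,-0.4,0,0,0,0,0,0,-0.4,0,0,0,0,0,0,-0.4,0,0,0,0,0,0,-0.4,0,0,0,0,0,0]'

```text
time: 33.55
tcp_pos: [0.643, -0.1804, 0.1252]
ee_rot: [-0.001, 0.735, 0.678, -0.0]
force: [0.3, 0.3, -0.6]
finger_gap: 0.3
grasp_force: 0.0
```

Request:
carry_out --increments '[-0.4,0,0,-0.01,0,0,0,-0.4,0,0,-0.03,0,0,0,-0.4,0,0,-0.04,0,0,0,-0.4,0,0,-0.02,0,0,0,-0.4,0,0,0,0,0,0,-0.4,0,0,0,0,0,0,0,0.05,0,0,0,0,0,0,0.05,0,0,0,0,0,0,0.05,0,0,0,0,0,0,0.05,0,0,0,0,0]'

```text
time: 34.8
tcp_pos: [0.6576, 0.0205, 0.2223]
ee_rot: [-0.002, 0.735, 0.678, -0.002]
force: [-0.0, -0.2, 0.1]
finger_gap: 0.499
grasp_force: 0.0
```

```bash
cat > hk.py <<'E'
from h import *
import sys
H={'A':(.6454,-.0704),'B':(.6367,-.1799)}; c,s=np.cos(np.radians(-4.56)),np.sin(np.radians(-4.56))
p,d,K,T=shot('top',sys.argv[1]); w=cloud(d,K,T)
for n in sys.argv[2:]:
    X=w[...,0]-H[n][0];Y=w[...,1]-H[n][1]; j=np.stack([X*c+Y*s,-X*s+Y*c,w[...,2]],-1)
    hsv=cv2.cvtColor(p,cv2.COLOR_BGR2HSV)
    m=(abs(j[...,1])<.045)&(j[...,0]>-.025)&(j[...,0]<.045)&(j[...,2]>.138)&(j[...,2]<.16)&(hsv[...,1]>90)
    q=j[m]; print(n,len(q), 'bail',np.median(q,0).round(4),'y',q[:,1].min().round(4),q[:,1].max().round(4)) if len(q) else print(n,'none')
    red=(p[...,2]>100)&(p[...,1]<60)&(p[...,0]<60)&(abs(j[...,1])<.05)&(abs(j[...,0])<.06)&(j[...,2]>.05)
    q=j[red]; 
    if len(q)>20: f=np.linalg.lstsq(np.c_[q[:,:2],np.ones(len(q))],q[:,2],rcond=None)[0]; print('  plate',len(q),f.round(4))
E
python3 hk.py t5 B
python3 - <<'E'
from h import *
delta([.6376,.1768,.19],down(92.5))
E
```

```text
B 71 bail [0.0077 0.0028 0.146 ] y -0.0357 0.0375
t 34.85 tcp [0.6576 0.0276 0.2223] yaw 85.68 gap 0.5 F [-0.1  2.5 -0. ] gf 0.0 q [-0.07  0.3   1.53  0.01  1.32  0.01]
 shift [ 0.1471 -0.031   0.0334] turn [-0.0058 -0.0065 -0.119 ]
```

Request:
carry_out --increments '[0,0.05,-0.01,0,0,0,0,0,0.05,-0.01,0,0,0,0,0,0.047,-0.01,0,0,0,0,0,0,0,0,0,0,-0.12,0,0,0,0.02,0,0,0,0,0,0,0.02,0,0,0,0,0,0,0,0,0,0,0,0,0,0,0,0,0,0,0,0,0,0,0,0,0,0,0,0,0,0,0]'

```text
time: 36.1
tcp_pos: [0.6414, 0.1679, 0.1864]
ee_rot: [-0.0, 0.693, 0.721, 0.0]
force: [-0.2, 0.2, 0.1]
finger_gap: 0.5
grasp_force: 0.0
```

Run:
```python
from h import *
shot('wrist','w11')
p,d,K,T=load('w11'); P,M,s=tool(); w=cloud(d,K,T); l=(w-P)@M
m=(w[...,2]>.108)&(w[...,2]<.132)&(abs(l[...,1])<.03)
k,lb,st,_=cv2.connectedComponentsWithStats(m.astype(np.uint8)); c=None
for i in range(1,k):
    if st[i,4]>200: q=w[lb==i]; c=(q.min(0)+q.max(0))/2; print(st[i],np.median(q,0).round(4),q.min(0).round(4),q.max(0).round(4))
delta([.6376,.1768,.104],down(92.5))
```

```text
[ 241  135   13  103 1136] [0.6378 0.1815 0.1241] [0.6315 0.1404 0.1088] [0.643  0.2156 0.1267]
t 36.15 tcp [0.6413 0.1679 0.1862] yaw 92.31 gap 0.5 F [-0.1  0.5 -0.2] gf 0.0 q [0.15 0.33 1.56 0.   1.25 0.11]
 shift [ 0.009  -0.0033  0.0822] turn [ 0.0002 -0.0004 -0.0033]
```

Request:
carry_out --increments '[0,0.01,-0.0035,0.025,0,0,0,0,0,0,0.025,0,0,0,0,0,0,0.02,0,0,0,0,0,0,0.012,0,0,0,0,0,0,0,0,0,0,-1,0,0,0,0,0,0,-1,0,0,0,0,0,0,-1,0,0,0,0,0,0,-1,0,0,0,0,0,0,-1,0,0,0,0,0,0]' --force 40

```text
time: 37.4
tcp_pos: [0.6373, 0.1779, 0.1044]
ee_rot: [-0.0, 0.693, 0.721, 0.0]
force: [-1.6, -0.5, 5.7]
finger_gap: 0.076
grasp_force: 39.3
```

Request:
carry_out --increments '[-1,0,0,-0.005,0,0,0,-1,0,0,-0.01,0,0,0,-1,0,0,-0.02,0,0,0,-1,0,0,-0.03,0,0,0,-1,0,0,-0.02,0,0,0,-1,0,0,-0.01,0,0,0,-1,0,0,0,0,0,0,-1,0,0,0,0,0,0,-1,0,0,0,0,0,0,-1,0,0,0,0,0,0]'

```text
time: 38.65
tcp_pos: [0.6364, 0.1776, 0.1972]
ee_rot: [-0.001, 0.693, 0.721, -0.001]
force: [0.6, 0.1, -1.6]
finger_gap: 0.075
grasp_force: 39.0
```

```bash
python3 held.py w12 92.5
python3 - <<'E'
from h import *
delta([.565,.178,.195],down(92.5))
E
```

```text
t 38.65 tcp [0.6364 0.1776 0.1972] yaw 92.32 gap 0.075 F [ 0.6  0.1 -1.6] gf 39.0 q [0.17 0.32 1.55 0.   1.27 0.13]
 shift [-0.1103  0.0017 -0.0028] turn [-0.0032  0.     -0.0032]
red 2997
plate z= tool slope x,y [1.000e-04 1.315e-01 3.090e-02] x -0.023466311314103438 0.029953521827058755 y -0.027704649770659343 0.016457239501470374
bar 987 [ 0.0271  0.0006 -0.0197] 0.0378
t 38.7 tcp [0.6365 0.1777 0.1974] yaw 92.32 gap 0.076 F [ 0.3 -0.5 -0.8] gf 39.0 q [0.17 0.32 1.55 0.   1.27 0.13]
 shift [ 0.0032 -0.0714  0.0026] turn [-0.0027 -0.0001 -0.0031]
```

Request:
carry_out --increments '[-1,0.0015,-0.0355,0,0,0,0,-1,0.0015,-0.0355,0,0,0,0,-1,-0.0484,-0.0009,0,0,0,0,-1,-0.0484,-0.0009,0,0,0,0,-1,-0.0484,-0.0009,0,0,0,0,-1,-0.0484,-0.0009,0,0,0,0,-1,-0.0484,-0.0009,0,0,0,0,-1,0,0,0,0,0,0.12,-1,0,0,0.023,0,0,0,-1,0,0,0.023,0,0,0]'

```text
time: 39.95
tcp_pos: [0.5714, -0.0646, 0.1522]
ee_rot: [-0.0, 0.735, 0.678, -0.0]
force: [-0.1, 0.2, -1.9]
finger_gap: 0.072
grasp_force: 39.1
```

```bash
python3 held.py w13 85.44
python3 - <<'E'
from h import *
delta([.6504,-.0708,.1495],down(85.44))
E
```

```text
t 39.95 tcp [ 0.5714 -0.0646  0.1522] yaw 85.41 gap 0.072 F [-0.1  0.2 -1.9] gf 39.1 q [-0.23  0.19  1.8  -0.    1.15 -0.15]
 shift [ 0.1373  0.0603 -0.0478] turn [-0.0002  0.0001 -0.0006]
red 3227
plate z= tool slope x,y [-0.0023  0.1432  0.0311] x -0.024546562311062777 0.0361297673551922 y -0.03814812069532336 0.056237582705029994
bar 995 [ 0.0269  0.0005 -0.0196] 0.038
t 40.0 tcp [ 0.5687 -0.0638  0.1481] yaw 85.42 gap 0.073 F [-1.4 -0.2 -3.7] gf 39.1 q [-0.23  0.2   1.8  -0.    1.15 -0.15]
 shift [-0.0004  0.082  -0.0019] turn [-0.0069 -0.0009 -0.0004]
```

Same situation as before: insert and lower, then release.

Request:
carry_out --increments '[-1,0,0.0135,0,0,0,0,-1,0,0.0135,0,0,0,0,-1,0,0.0135,0,0,0,0,-1,0,0.0135,0,0,0,0,-1,0,0.0135,0,0,0,0,-1,0,0.0135,0,0,0,0,-1,0,0,0,0,0,0,-1,0,0,0.006,0,0,0,-1,0,0,0.006,0,0,0,-1,0,0,0.006,0,0,0]'

```text
time: 41.25
tcp_pos: [0.6511, -0.0704, 0.1334]
ee_rot: [-0.001, 0.735, 0.678, -0.001]
force: [0.3, 0.4, -2.3]
finger_gap: 0.075
grasp_force: 39.1
```

Run:
```python
from h import *
delta([.6504,-.0708,.1255],down(85.44))
p,d,K,T=shot('wrist','w14')
```

```text
t 41.25 tcp [ 0.6511 -0.0704  0.1334] yaw 85.44 gap 0.075 F [ 0.3  0.4 -2.3] gf 39.1 q [-0.21  0.37  1.61 -0.    1.16 -0.14]
 shift [-0.0004 -0.0006  0.0079] turn [-0.0024 -0.0002  0.0001]
```

View pics/w14.png

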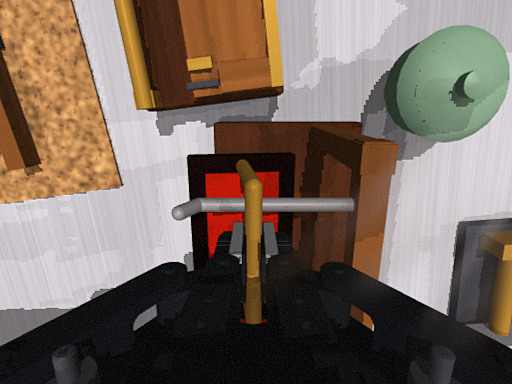

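The bail's bar (255,200) is over the prong, between its upturned tip and the cross-bar; lower and release.

Request:
carry_out --increments '[-1,0,0,0.003,0,0,0,-1,0,0,0.003,0,0,0,-1,0,0,0.002,0,0,0,-1,0,0,0.001,0,0,0,-0.4,0,0,0,0,0,0,-0.4,0,0,0,0,0,0,-0.4,0,0,0,0,0,0,-0.4,0,0,0,0,0,0,-0.4,0,0,0,0,0,0,-0.4,0,0,0,0,0,0]'

```text
time: 42.55
tcp_pos: [0.6517, -0.0705, 0.1252]
ee_rot: [-0.001, 0.735, 0.678, -0.0]
force: [0.4, -0.2, 0.0]
finger_gap: 0.304
grasp_force: 0.0
```

Request:
carry_out --increments '[-0.4,0,0,-0.01,0,0,0,-0.4,0,0,-0.03,0,0,0,-0.4,0,0,-0.04,0,0,0,-0.4,0,0,-0.03,0,0,0,-0.4,0,-0.04,0,0,0,0,-0.4,0,-0.05,0,0,0,0,0,0,-0.05,0,0,0,0,0,0,-0.05,0,0,0,0,0,0,0,0,0,0,0,0,0,0,0,0,0,0]'

```text
time: 43.8
tcp_pos: [0.4635, -0.0557, 0.2367]
ee_rot: [0.001, 0.735, 0.678, 0.0]
force: [0.3, -0.2, 0.1]
finger_gap: 0.502
grasp_force: 0.0
```

```bash
python3 hk.py t6 A B
python3 - <<'E'
from h import *
delta([.45,-.05,.2])
shot('wrist','w15'); shot('side','s3')
cv2.imwrite('pics/end.png',np.hstack([cv2.resize(load('t6')[0],(400,300)),cv2.resize(load('s3')[0],(400,300))]))
E
python3 b.py w15; python3 b.py t6
```

```text
A 71 bail [ 0.0074 -0.0021  0.1468] y -0.0374 0.0362
  plate 110 [ 0.0442 -0.0347  0.0968]
B 70 bail [ 0.0073 -0.      0.1463] y -0.0365 0.0373
  plate 118 [0.0518 0.0578 0.0975]
t 43.85 tcp [ 0.4639 -0.0558  0.2368] yaw 85.44 gap 0.503 F [-0.4  1.2  0.6] gf 0.0 q [-0.27 -0.14  1.97 -0.    1.31 -0.19]
 shift [ 0.0047 -0.0144  0.0367] turn None
handle 1251 [444.2  10.3] [ 16.2 100. ] 4.66 0.0222
all 2477 [441.4  45.1] [ 24.  169.9] 4.62 0.0196
handle 103 [447.   -8.4] [16.2 60.6] 4.27 0.0238
all 365 [427.9 117.9] [ 76.4 137. ] 20.81 0.008
```

View pics/end.png

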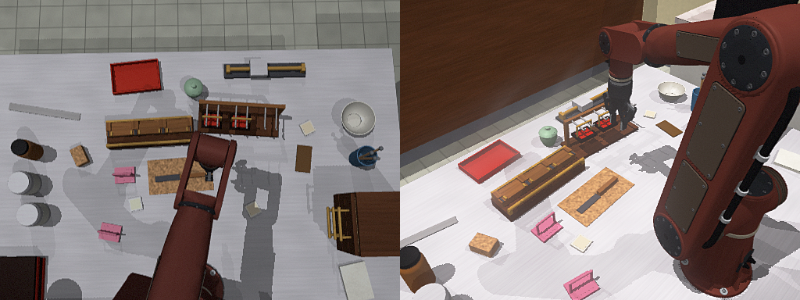

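Request:
carry_out --increments '[0,0,0,0,0,0,0,0,0,0,0,0,0,0,0,0,0,0,0,0,0,0,0,0,0,0,0,0,0,0,0,0,0,0,0,0,0,0,0,0,0,0,0,0,0,0,0,0,0,0,0,0,0,0,0,0,0,0,0,0,0,0,0,0,0,0,0,0,0,0]'

```text
time: 45.2
tcp_pos: [0.4625, -0.0555, 0.2355]
ee_rot: [-0.001, 0.735, 0.678, -0.0]
force: [0.4, -0.9, 0.3]
finger_gap: 0.498
grasp_force: 0.0
```

Request:
carry_out --increments '[0,0,0,0,0,0,0,0,0,0,0,0,0,0,0,0,0,0,0,0,0,0,0,0,0,0,0,0,0,0,0,0,0,0,0,0,0,0,0,0,0,0,0,0,0,0,0,0,0,0,0,0,0,0,0,0,0,0,0,0,0,0,0,0,0,0,0,0,0,0]'

```text
time: 46.45
tcp_pos: [0.4625, -0.0555, 0.2354]
ee_rot: [-0.001, 0.735, 0.678, -0.0]
force: [0.3, -1.0, 0.3]
finger_gap: 0.5
grasp_force: 0.0
```

```bash
python3 hk.py t7 A B
python3 - <<'E'
from h import *
shot('wrist','w16')
E
python3 b.py w16
```

```text
A 77 bail [ 0.0068 -0.0021  0.1457] y -0.0374 0.0363
  plate 109 [-0.0513 -0.0767  0.0978]
B 75 bail [0.0072 0.0024 0.1472] y -0.0366 0.0378
  plate 117 [ 0.0858 -0.0223  0.0972]
handle 1264 [444.2  10.3] [ 16.2 100. ] 4.68 0.0224
all 2499 [441.3  45. ] [ 24.1 169.7] 4.53 0.0202
```

```bash
python3 -c "
from h import *
print(order.close_job())"
```

```text
the job is handed in; nothing more can be done
None
```

I handed the job in at about 46 s. Both lids present were levered loose and hang by their bails on separate prong pairs, and the pry bar lies flat on the cork mat. The bystanders looked undisturbed in the last pictures, but I did not measure them. The hand-in returned no verdict.

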